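# Open the child-resistant cap of a solvent jug

### The arm

A 6-joint arm with a two-finger parallel gripper is mounted at the origin on the work surface. World frame = base frame: x ahead of the robot, y to its left, z up, the work surface at z = 0. Lengths are in mm, angles in rad, forces in N, time in s.
With the tool pointing down it reaches from about 350 to 875 mm from the base axis. Payload 4.2 kg.
Tool frame: the origin (TCP) lies between the finger pads; the fingertips stand 11 mm ahead of it and the grasp point (between the pads) lies 8 mm behind it; z points along the fingers, y is the line along which they close (so a half turn about z gives the same grasp; the last joint's range is limited). The gripper opens to 85 mm and grips with 20 to 120 N. Pads are 22 mm wide; open, the fingers measure 114 mm over their backs; the gripper's body (76 mm by 85 mm) begins 54 mm behind the grasp point. The pads swing forward as they close: fully open they stand 13 mm farther back than shut.
Start: joints at [1.484, 0.385, 0.008, 0, -1.194, -0.259], TCP at [211.811, 587.993, 242.312] pointing down, gripper open.
Joint ranges: [-3.14, 3.14], [-1.21, 2.06], [-1.07, 1.41], [-3.16, 2.05], [-2.99, -0.16], [-3.1, 3.1]. Speed limits (rad/s): [2.79, 2.79, 3.14, 3.14, 3.14, 3.14].

### API

Orientations are given as a unit quaternion [w, x, y, z].
In Python, from cell import * gives the robot as it stands.
- The arm moves only by the tool jog_arm, never from a script. Its argument "deltas" is a list of rows, each a list of 5 numbers: the finger opening in m, from 0 to 0.0854, then the shift along the tool's x, y, z in m, then the turn about the tool's z in rad. In form: [[grip, x, y, z, twist], ...]. A call has 1 to 5 rows; each row shifts and turns the commanded pose from where the row before left it, along the tool's axes as they then stand; what a row does not reach is not made up. A row lasts 1/12 s, in which the tool goes at most 41.7 mm and 7.16 degrees, less where a joint would pass 70% of its speed; a pose out of reach is approached as far as the arm can. A call is refused whole if a number of a shift passes 0.0417 or a number of a turn 0.125, either way. A call with a gripper value outside its range is refused whole. The fingers move at their own pace and stop on an object; "squeeze" is the grip in N (left out, the last holds). Time passes only in rows, so rows that do not move let the fingers close. It gives the time, the measured TCP pose, the force, the opening and the grip force at its end, in the units of the state.
- read_state(): the state, without advancing time (a new reading comes with each control period).
- read_camera(name): name is "side" or "top" or "wrist"; returns a dict with "img" (384x512x3 uint8, red, green, blue), "z_map" (384x512 float32, mm along the optical axis (not along the pixel's ray), 0 where there is no reading), "fx", "fy", "cx", "cy" (pixels), "rvec" (rotation vector, rad) and "tvec" (3), from world to camera coordinates, as OpenCV has them; the wrist camera has in their place "hand_eye" (4x4, takes a point from camera to tool coordinates, whose origin is the TCP and whose axes are the flange's). Camera axes: x right, y down, z forward; pixel columns grow to the right and rows downward; lengths in mm; the calibration is good to about 2 mm. The wrist camera is an equidistant fisheye: a pixel r from the principal point sees the ray r / f radians off the axis. A picture is of the moment at which its call begins: read the wrist's pose just before it.
- hand_in(): hands the job in; it is judged then, once.
Trained networks look in a picture, given as the dict that the camera call returned (one of the last four; its "shot" number tells which), for a name from the list of things; names that differ only in an ending like _2 or _b are one class to them, and where a whole thing is asked for, a point or a joint stands for the part that bears it (a point fixed in the world has none). Each returns a list of dicts, best first, with "conf" (0 to 1); they miss things now and then, are a little off and sometimes report something else, mostly with a low value. They report only what shows in the picture. A call takes as long as a camera call. They do not tell look-alikes from the thing itself.
- boxes_of(picture, name): "pixel" ([column, row] in pixels, amid what is visible of it).
- outline_of(picture, name): "pixels" (384x512 bool, what is visible of it) and "pixel" ([column, row] in pixels, amid what is visible of it).
- landmark_of(picture, name): "pixel" ([column, row] in pixels: a listed point, or the origin of a listed thing).
The state is a dict: "time": time; "joints": joint angles; "qd": joint speeds; "effort": joint torques, N m; "tcp_pos": TCP position; "orientation": TCP orientation; "wrist_force": force on the tool from outside, world axes, zero at the start; "ft_torque": the same for the moment, N m; "opening": finger opening in mm; "grasp_force": force on a finger pad.
Only numpy, scipy, OpenCV 4.12 (cv2) and the standard library are available. Lean on these libraries where they do the work, as an engineer would, in place of code of your own. Each camera call takes 0.05 s, during which the arm holds its last target. There are 200 camera calls.

### The job

The square solvent jug on the lab bench is needed next, so open its child-resistant cap: push the cap down hard and, keeping it pushed down, turn it anticlockwise (seen from above) until it comes to its stop. Then let go so that the cap springs back up, and leave the round bottle next to it standing where it is.

Things in the scene. Friction and masses are not known exactly. Their poses are not given: they have to be found in the camera images.
- jug_cap_top (a point): Top centre of the jug's black cap, 220 mm up; moves with it. Cap 34 mm high: ribbed grip 50 mm across, skirt ring 62 mm across at its foot (ring's top 27 mm below the cap's top); pinch at any yaw, 60 N or more, tips above the ring. White square jug, 110 mm wide, shoulder 168 mm high, low D handle 100 mm out from the cap's axis; fixed to the bench in a 150 mm grey tray, any yaw.
- jug_cap_press (a joint): How far the jug's cap is pushed straight down, m: 0 = up, 0.007 = fully down at a firm end. Spring-loaded: it starts to sink at 8 N and takes 15 N at the end; let go, it springs back up to 0.
- jug_cap_turn (a joint): The jug cap's turn about its upright axis, rad, anticlockwise from above: 0 closed, 1.22 (70 degrees) fully open at a firm stop. Not pushed, hidden lugs lock it at about 0.08; pushed down over 4 mm it turns easily. Let go beyond 0.75 it springs up and stays open. One grasp is enough. A grey bar on its top shows how far it is turned.
- round_bottle: Bystander: loose round white bottle, 100 mm across, 216 mm high, 0.9 kg, with a black cap like the jug's that is not the one to open. Origin: centre of its underside, z up. Jug and bottle stand left and right, either way round. A small amber bottle (170 mm high), a beaker and a low dish stand farther off.
There are look-alikes about, which are no part of the job. What is shaped like the part that bears jug_cap_top but orange or pink is not meant.

How it is judged:
By the outcome, as a careful person would: the job done as asked, in the order asked, and still so for the second after the job is handed in, with the robot touching nothing.
It also fails if it takes over 32 s, if anything falls off the work surface, if the arm or the gripper's body presses on something with over 40 N, if the wrist force passes 120 N, or if a joint passes its speed limit or range.

## Working session

There is one attempt and no reset: what is moved stays moved. The work goes in short steps, Python scripts to look and compute and a tool call to move; the robot and the scene stay as the last step left them, time stands still between calls to the robot, and variables do not carry over. Pictures are saved under pics/ and viewed, at most 10 in all, crops included, and the job is handed in when it is done.

Besides the shell and the picture viewer there is one more tool, called after ">>>" as name([rows], argument=value, ...), one row to a line, values as JSON. jog_arm: Moves the arm, as the interface text tells. Its arguments: {"type":"object","properties":{"deltas":{"type":"array","items":{"type":"array","items":{"type":"number"}}},"squeeze":{"type":"number"}},"required":["deltas"]}

```bash
mkdir -p pics; cat > h.py <<'E'
from cell import *
import numpy as np, cv2
def world(p,uv,z=None):
    R=cv2.Rodrigues(np.array(p["rvec"],float))[0]; t=np.array(p["tvec"],float).ravel()
    d=np.array([(uv[0]-p["cx"])/p["fx"],(uv[1]-p["cy"])/p["fy"],1.])
    c=int(round(uv[0])),int(round(uv[1]))
    if z is None:
        w=p["z_map"][max(c[1]-2,0):c[1]+3,max(c[0]-2,0):c[0]+3]; w=w[w>0]
        return R.T@(d*np.median(w)-t) if len(w) else None
    o=-R.T@t; r=R.T@d; return o+r*(z-o[2])/r[2]
E
python3 - <<'E'
from h import *
ims=[]
for n in("top","side"):
    p=read_camera(n); ims.append(p["img"])
    for nm in("jug_cap_top","round_bottle"):
        for r in landmark_of(p,nm)[:4]: print(n,nm,r["conf"],r["pixel"],world(p,r["pixel"]),world(p,r["pixel"],220 if nm[0]=='j' else 0))
    for r in boxes_of(p,"jug_cap_top")[:4]: print(' box',r["conf"],r["pixel"],world(p,r["pixel"]))
    cv2.imwrite(f"pics/{n}.png",p["img"][:,:,::-1])
s=read_state(); print(s)
E
```

```text
top jug_cap_top 0.96 [190.4, 68.5] [795.03073694 148.95140955 219.93006656] [795.00549587 148.94097272 220.        ]
top jug_cap_top 0.67 [150.7, 329.2] [256.54275271 238.51987899 220.84763194] [256.39170181 238.72255428 220.        ]
top jug_cap_top 0.65 [165.7, 205.4] [505.95551877 204.95605791 220.85907043] [506.0170821  205.13258425 220.        ]
 box 0.89 [170.9, 203.3] [509.99478692 194.21644193 220.44942396]
 box 0.68 [151.4, 327.2] [260.46950558 237.04740123 220.91202565]
 box 0.65 [190.1, 71.8] [787.5927043  149.59622237 220.70952141]
 box 0.27 [169.1, 203.1] [510.50088288 197.87374654 220.77277721]
side jug_cap_top 0.84 [322.9, 322.2] [795.11892958 153.50910212 219.66225475] [795.1160105  153.44960452 220.        ]
side jug_cap_top 0.72 [376.6, 100.9] [262.703017   244.93643498 219.2253236 ] [263.24107608 244.70650037 220.        ]
side jug_cap_top 0.62 [351.2, 193.3] [512.22967345 195.62136508 219.0968602 ] [512.5592573  195.41216114 220.        ]
side round_bottle 0.97 [197.0, 201.9] [ 560.2805919  -161.40348131  151.00723183] [ 518.51098666 -194.63127371    0.        ]
 
[... 260 characters left out ...]
5739]
{'time': 0.4, 'joints': array([ 1.48361517e+00,  3.84830659e-01,  7.72821459e-03, -9.34347035e-05,
       -1.19400601e+00, -2.58593044e-01]), 'qd': array([ 0.00127713, -0.00192361,  0.00148889, -0.00023653, -0.00067249,
       -0.0003054 ]), 'effort': array([ 2.55448049e-04, -3.91589999e+01,  1.88327819e+01,  4.18459207e+00,
       -1.46695889e-03,  1.00683238e-06]), 'tcp_pos': array([211.77053326, 587.92598748, 242.15189143]), 'orientation': array([ 1.59211101e-04,  9.85089242e-01, -1.72044061e-01, -2.99186429e-05]), 'wrist_force': array([0.5877575 , 0.41261994, 0.18345156]), 'ft_torque': array([-0.05256694,  0.00014418, -0.00248728]), 'grasp_force': 0.0, 'opening': 85.31942657736667}
```

View pics/top.png

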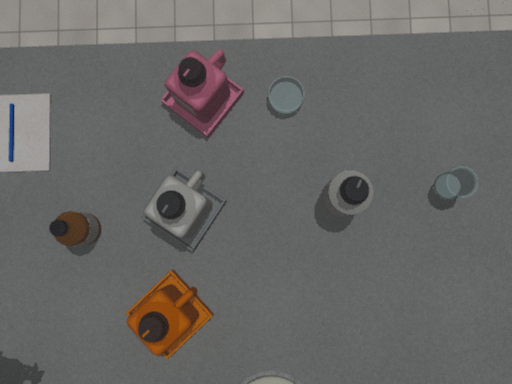

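View pics/side.png

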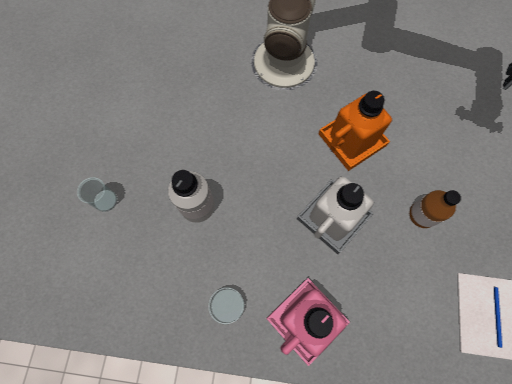

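The white jug's cap is near top-view pixel (171,204) and side-view pixel (351,195). The orange and pink jugs are look-alikes, and the round bottle is at about (352,190) in the top view. Next I fit the cap's circle from depth.

```bash
cat >> h.py <<'E'
def cloud(p):
    R=cv2.Rodrigues(np.array(p["rvec"],float))[0]; t=np.array(p["tvec"],float).ravel()
    v,u=np.mgrid[:384,:512]; z=p["z_map"].astype(float)
    c=np.stack([(u-p["cx"])/p["fx"]*z,(v-p["cy"])/p["fy"]*z,z],-1)
    return (c-t)@R
def captop(p):
    w=cloud(p); m=(p["z_map"]>0)&(np.abs(w[...,2]-220)<6)&(np.hypot(w[...,0]-509,w[...,1]-200)<50)
    c,r=cv2.minEnclosingCircle(w[m][:,:2].astype(np.float32)); return c,r,np.median(w[m],0),m
E
python3 - <<'E'
from h import *
for n in("top","side"):
    p=read_camera(n); c,r,md,m=captop(p); print(n,c,r,md,m.sum())
    w=cloud(p); b=m&(p["img"].mean(-1)>70); q=w[b][:,:2]; print(b.sum(), q.mean(0) if len(q) else 0)
    i=cv2.resize(p["img"][150:250,120:220] if n=="top" else p["img"][150:250,300:400],(500,500),interpolation=2)
    cv2.imwrite(f"pics/c_{n}.png",i[:,:,::-1])
s=read_state()
from scipy.spatial.transform import Rotation as Ro
o=s["orientation"]; R=Ro.from_quat(np.r_[o[1:],o[0]]).as_matrix(); print(R.round(3))
E
```

```text
top (510.8677673339844, 201.51617431640625) 25.689491271972656 [510.7548215  200.71444449 220.28945438] 466
44 [509.49103896 213.41454691]
side (510.9664001464844, 199.28941345214844) 25.502880096435547 [511.77064637 198.96284324 219.88887364] 380
31 [501.3131183  209.37597087]
[[ 0.941 -0.339 -0.   ]
 [-0.339 -0.941 -0.   ]
 [-0.     0.    -1.   ]]
```

View pics/c_top.png

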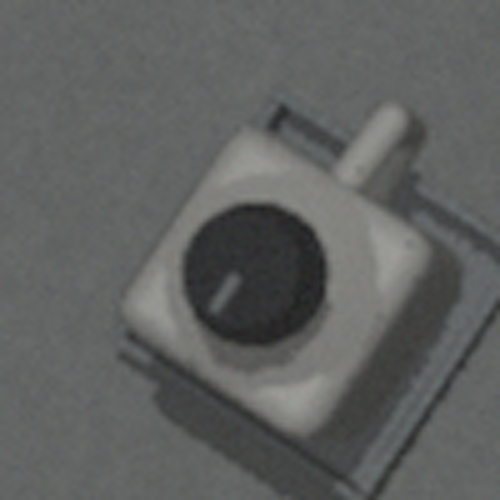

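>>> jog_arm([
  [0.0854,0.0,0.0,-0.025,0],
  [0.0854,0.0275,0.0175,0,0],
  [0.0854,0.0275,0.0175,0,0],
  [0.0854,0.0275,0.0175,0,0],
  [0.0854,0.0275,0.0175,0,0],
], squeeze=100)

```text
time: 0.92
tcp_pos: [292.1, 483.8, 267.5]
orientation: [-0.0, 0.985, -0.172, 0.0]
wrist_force: [0.0, -0.0, -0.5]
opening: 85.4
grasp_force: 0.0
```

>>> jog_arm([
  [0.0854,0.0275,0.0175,0,0],
  [0.0854,0.0275,0.0175,0,0],
  [0.0854,0.0275,0.0175,0,0],
  [0.0854,0.0275,0.0175,0,0],
  [0.0854,0.0275,0.0175,0,0],
])

```text
time: 1.33
tcp_pos: [392.0, 354.5, 267.6]
orientation: [-0.0, 0.985, -0.172, 0.0]
wrist_force: [0.3, 0.3, -0.8]
opening: 85.4
grasp_force: 0.0
```

>>> jog_arm([
  [0.0854,0.0275,0.0175,0,0],
  [0.0854,0.0275,0.0175,0,0],
  [0.0854,0.0275,0.0175,0,0],
  [0.0854,0.0275,0.0175,0,0],
  [0.0854,0.0275,0.0175,0,0],
])

```text
time: 1.75
tcp_pos: [491.7, 225.6, 267.6]
orientation: [-0.0, 0.985, -0.172, 0.0]
wrist_force: [0.6, 1.0, 0.8]
opening: 85.3
grasp_force: 0.0
```

>>> jog_arm([
  [0.0854,0.0,0.0,0,0.12],
  [0.0854,0.0,0.0,0,0.12],
  [0.0854,0,0,0,0.12],
  [0.0854,0,0,0,0.12],
  [0.0854,0,0,0,0],
])

```text
time: 2.17
tcp_pos: [491.1, 226.8, 267.4]
orientation: [-0.0, 0.915, -0.402, 0.0]
wrist_force: [0.1, 1.1, 0.2]
opening: 85.3
grasp_force: 0.0
```

```bash
cat >> h.py <<'E'
from scipy.spatial.transform import Rotation as Ro
def st(c=(511,200.3)):
    s=read_state(); o=s["orientation"]; R=Ro.from_quat(np.r_[o[1:],o[0]]).as_matrix()
    print("t",s["time"],"tcp",s["tcp_pos"].round(1),"j",s["joints"].round(3),"F",s["wrist_force"].round(1),"T",s["ft_torque"].round(2),"op",s["opening"],"g",s["grasp_force"])
    print("yaw",np.arctan2(R[1,0],R[0,0]),"tilt",R[:,2].round(3),"tool d",(R.T@(np.r_[c,209]-s["tcp_pos"])).round(1))
    return s,R
E
python3 - <<'E'
from h import *
s,R=st()
p=read_camera("wrist"); cv2.imwrite("pics/w.png",p["img"][:,:,::-1])
H=np.array(p["hand_eye"]); print(H.round(2),p["fx"],p["cx"],p["cy"])
for r in landmark_of(p,"jug_cap_top")[:3]:
    u,v=r["pixel"]; d=np.array([u-p["cx"],v-p["cy"]])/p["fx"]; th=np.hypot(*d); ray=np.r_[np.sin(th)*d/th,np.cos(th)]
    z=np.median(p["z_map"][int(v)-2:int(v)+3,int(u)-2:int(u)+3]); P=H[:3,:3]@(ray*z/ray[2])+H[:3,3]
    Rr=R@H[:3,:3]@ray; O=R@H[:3,3]+s["tcp_pos"]; print(r["conf"],(u,v),R@P+s["tcp_pos"],O+Rr*(220-O[2])/Rr[2])
E
```

```text
t 2.1667 tcp [491.1 226.8 267.4] j [ 0.733  0.224 -0.158 -0.    -1.188  0.01 ] F [0.1 1.1 0.2] T [-0.04  0.01  0.05] op 85.32602490365208 g 0.0
yaw -0.8281911394344376 tilt [ 0.  0. -1.] tool d [33.   3.3 58.4]
[[  -0.     -0.96   -0.29   72.71]
 [   1.      0.     -0.     -0.2 ]
 [   0.     -0.29    0.96 -131.12]
 [   0.      0.      0.      1.  ]] 297.3186396354542 261.866078997747 190.50256672927577
0.64 (269.5, 169.2) [510.09138066 199.63232937 219.5069702 ] [510.17474945 199.55994141 220.        ]
```

View pics/w.png

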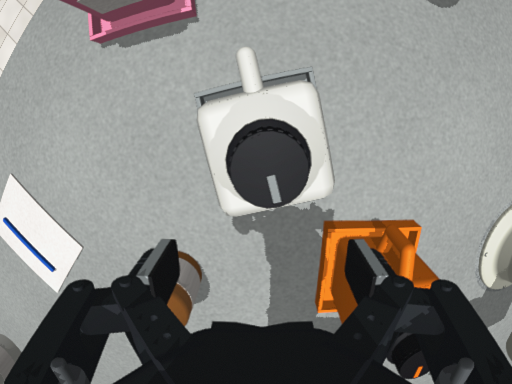

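The wrist view shows the white jug's cap at (269,165), and it agrees with the fixed cameras. I'll centre over it and descend.

>>> jog_arm([
  [0.0854,0.0165,0.0015,0,0],
  [0.0854,0.016,0.0015,0,0],
  [0.0854,0,0,0.01,0],
  [0.0854,0,0,0.01,0],
  [0.0854,0,0,0,0],
])

```text
time: 2.68
tcp_pos: [509.2, 200.6, 244.3]
orientation: [0.002, 0.916, -0.401, -0.002]
wrist_force: [-0.7, -0.3, -0.9]
opening: 85.1
grasp_force: 0.0
```

>>> jog_arm([
  [0.0854,0,0,0.01,0],
  [0.0854,0,0,0.01,0],
  [0.0854,0,0,0.01,0],
  [0.0854,0,0,0.007,0],
  [0.0854,0,0,0,0],
])

```text
time: 3.1
tcp_pos: [509.7, 200.7, 208.0]
orientation: [0.002, 0.916, -0.401, -0.001]
wrist_force: [-0.3, -0.5, -1.6]
opening: 85.2
grasp_force: 0.0
```

```bash
python3 -c "
from h import *
st()"
```

```text
t 3.1 tcp [509.7 200.7 208. ] j [ 6.710e-01  2.840e-01 -2.320e-01 -1.000e-03 -1.059e+00  7.500e-02] F [-0.3 -0.5 -1.6] T [-0.08  0.07  0.01] op 85.1724323626364 g 0.0
yaw -0.8256288415022116 tilt [-0.004 -0.002 -1.   ] tool d [ 1.2 -0.7 -1. ]
```

>>> jog_arm([
  [0.06,0.001,-0.0007,0,0],
  [0.05,0,0,0,0],
  [0.04,0,0,0,0],
  [0.04,0,0,0,0],
  [0.04,0,0,0,0],
], squeeze=100)

```text
time: 3.52
tcp_pos: [510.6, 199.3, 211.8]
orientation: [0.002, 0.916, -0.401, -0.001]
wrist_force: [-6.2, -3.2, 8.4]
opening: 46.8
grasp_force: 101.1
```

>>> jog_arm([
  [0.04,0,0,0,0],
  [0.04,0,0,0,0],
  [0.04,0,0,0,0],
])

```text
time: 3.77
tcp_pos: [510.6, 199.2, 212.0]
orientation: [0.002, 0.916, -0.401, -0.001]
wrist_force: [-5.5, -2.8, 7.9]
opening: 46.9
grasp_force: 101.2
```

```bash
python3 -c "
from h import *
st()"
```

```text
t 3.7667 tcp [510.6 199.2 212. ] j [ 6.680e-01  2.810e-01 -2.260e-01  1.000e-03 -1.068e+00  7.600e-02] F [-5.5 -2.8  7.9] T [-0.99  1.79 -0.04] op 46.85898768618688 g 101.16858243942261
yaw -0.8257738423987415 tilt [-0.003 -0.003 -1.   ] tool d [-0.5 -1.   3. ]
```

>>> jog_arm([
  [0.04,0,0,0.003,0],
  [0.04,0,0,0.003,0],
  [0.04,0,0,0.003,0],
  [0.04,0,0,0,0],
  [0.04,0,0,0,0],
])

```text
time: 4.18
tcp_pos: [510.7, 199.2, 205.3]
orientation: [0.002, 0.916, -0.401, 0.0]
wrist_force: [-10.1, -4.3, 17.1]
opening: 46.8
grasp_force: 102.6
```

>>> jog_arm([
  [0.04,0,0,0.003,0],
  [0.04,0,0,0.003,0],
  [0.04,0,0,0.003,0],
  [0.04,0,0,0,0],
  [0.04,0,0,0,0],
])

```text
time: 4.6
tcp_pos: [511.0, 199.1, 204.8]
orientation: [0.001, 0.917, -0.399, 0.002]
wrist_force: [-26.5, -6.3, 52.6]
opening: 46.8
grasp_force: 106.5
```

```bash
python3 -c "
from h import *
st()"
```

```text
t 4.6 tcp [511.  199.1 204.8] j [ 0.67   0.285 -0.242  0.005 -1.043  0.076] F [-26.5  -6.3  52.6] T [-1.89  7.91 -0.05] op 46.811962508010176 g 106.5116536617279
yaw -0.821918599336943 tilt [ 0.004 -0.003 -1.   ] tool d [-0.9 -0.8 -4.2]
```

>>> jog_arm([
  [0.04,0,0,-0.002,-0.05],
  [0.04,0,0,0,-0.1],
  [0.04,0,0,0,-0.1],
  [0.04,0,0,0,-0.1],
  [0.04,0,0,0,0],
])

```text
time: 5.02
tcp_pos: [511.3, 199.4, 204.9]
orientation: [0.001, 0.973, -0.232, 0.002]
wrist_force: [-21.1, -4.6, 43.0]
opening: 47.0
grasp_force: 105.3
```

```bash
python3 -c "
from h import *
st()"
```

```text
t 5.0167 tcp [511.3 199.4 204.9] j [ 0.669  0.285 -0.24   0.005 -1.043  0.43 ] F [-21.1  -4.6  43. ] T [-1.59  6.57  0.05] op 46.983640412509196 g 105.28586983680725
yaw -0.4690776681760317 tilt [ 0.004 -0.002 -1.   ] tool d [-0.6 -0.7 -4.1]
```

>>> jog_arm([
  [0.04,0,0,0,-0.1],
  [0.04,0,0,0,-0.1],
  [0.04,0,0,0,-0.1],
  [0.04,0,0,0,-0.1],
  [0.04,0,0,0,-0.1],
])

```text
time: 5.43
tcp_pos: [511.5, 200.1, 204.9]
orientation: [0.0, 1.0, 0.016, 0.002]
wrist_force: [-21.2, -3.5, 43.9]
opening: 46.6
grasp_force: 105.3
```

>>> jog_arm([
  [0.04,0,0,0,-0.1],
  [0.04,0,0,0,-0.1],
  [0.04,0,0,0,-0.1],
  [0.04,0,0,0,-0.05],
  [0.04,0,0,0,0],
])

```text
time: 5.85
tcp_pos: [511.4, 200.5, 205.0]
orientation: [0.0, 0.982, 0.188, 0.002]
wrist_force: [-22.5, -2.7, 44.2]
opening: 46.7
grasp_force: 105.4
```

```bash
python3 -c "
from h import *
st()"
```

```text
t 5.85 tcp [511.4 200.5 205. ] j [ 0.67   0.285 -0.24   0.003 -1.042  1.277] F [-22.5  -2.7  44.2] T [-0.58  6.72 -0.17] op 46.67471906607588 g 105.40669798851013
yaw 0.378083269811666 tilt [ 0.005  0.001 -1.   ] tool d [-0.5  0.1 -4. ]
```

>>> jog_arm([
  [0.04,0,0,0,-0.03],
  [0.04,0,0,0,-0.03],
  [0.04,0,0,0,-0.03],
  [0.04,0,0,0,0],
  [0.04,0,0,0,0],
])

```text
time: 6.27
tcp_pos: [511.4, 200.6, 204.9]
orientation: [-0.001, 0.974, 0.228, 0.002]
wrist_force: [-22.0, -1.7, 44.3]
opening: 46.9
grasp_force: 105.4
```

```bash
python3 -c "
from h import *
st()"
```

```text
t 6.2667 tcp [511.4 200.6 204.9] j [ 6.690e-01  2.850e-01 -2.390e-01  1.000e-03 -1.042e+00  1.360e+00] F [-22.   -1.7  44.3] T [-0.35  6.68 -1.93] op 46.94405727803636 g 105.4426896572113
yaw 0.45920679147109084 tilt [ 0.004  0.002 -1.   ] tool d [-0.5  0.1 -4.1]
```

>>> jog_arm([
  [0.04,0,0,-0.005,0],
  [0.04,0,0,-0.005,0],
  [0.04,0,0,-0.004,0],
  [0.04,0,0,-0.002,0],
  [0.04,0,0,0,0],
])

```text
time: 6.68
tcp_pos: [510.9, 200.4, 212.0]
orientation: [-0.001, 0.974, 0.227, -0.0]
wrist_force: [-6.7, 0.6, 7.6]
opening: 46.6
grasp_force: 102.7
```

```bash
python3 -c "
from h import *
st()"
```

```text
t 6.6833 tcp [510.9 200.4 212. ] j [ 0.668  0.281 -0.225 -0.002 -1.065  1.361] F [-6.7  0.6  7.6] T [ 0.06  1.96 -1.88] op 46.62617248302654 g 102.7161705493927
yaw 0.4572818251687673 tilt [-0.001  0.002 -1.   ] tool d [0.  0.2 3. ]
```

Back at 212 mm, the cap has risen and the force is small. I'll open the fingers and rise.

>>> jog_arm([
  [0.06,0,0,0,0],
  [0.0854,0,0,0,0],
  [0.0854,0,0,0,0],
  [0.0854,0,0,0,0],
  [0.0854,0,0,0,0],
])

```text
time: 7.1
tcp_pos: [512.1, 200.8, 210.0]
orientation: [0.0, 0.973, 0.23, -0.0]
wrist_force: [-0.1, -0.4, 0.7]
opening: 85.2
grasp_force: 0.0
```

>>> jog_arm([
  [0.0854,0,0,-0.01,0],
  [0.0854,0,0,-0.02,0],
  [0.0854,0,0,-0.03,0],
  [0.0854,0,0,-0.03,0],
  [0.0854,0,0,-0.02,0],
])

```text
time: 7.52
tcp_pos: [512.9, 201.0, 324.3]
orientation: [-0.0, 0.973, 0.23, 0.002]
wrist_force: [1.0, 1.0, -0.3]
opening: 85.3
grasp_force: 0.0
```

>>> jog_arm([
  [0.0854,-0.035,0,0,0],
  [0.0854,-0.035,0,0,0],
  [0.0854,-0.035,0,0,0],
  [0.0854,-0.02,0,0,0],
  [0.0854,0,0,0,0],
])

```text
time: 7.93
tcp_pos: [397.4, 143.0, 321.9]
orientation: [-0.001, 0.973, 0.23, 0.001]
wrist_force: [-0.9, -0.5, 0.3]
opening: 85.6
grasp_force: 0.0
```

```bash
python3 - <<'E'
from h import *
s,R=st()
for n in("top","side"):
    p=read_camera(n); c,r,md,m=captop(p); print(n,c,r,md,m.sum())
    u,v=(120,150) if n=="top" else (300,150)
    i=cv2.resize(p["img"][v:v+100,u:u+100],(400,400),interpolation=2)
    a=i if n=="top" else np.hstack([a,i])
p=read_camera("wrist"); 
a=np.hstack([a,cv2.resize(p["img"],(400,300))[:400]]) if 0 else a
cv2.imwrite("pics/end.png",a[:,:,::-1])
cv2.imwrite("pics/w2.png",p["img"][:,:,::-1])
E
```

```text
t 7.9333 tcp [397.4 143.  321.9] j [ 0.733 -0.027 -0.307 -0.    -1.288  1.303] F [-0.9 -0.5  0.3] T [ 0.02  0.01 -0.02] op 85.58066390964471 g 0.0
yaw 0.4649860820070645 tilt [ 0.001  0.002 -1.   ] tool d [127.   -0.2 113.2]
top (510.8469543457031, 201.13291931152344) 25.613521575927734 [510.70128633 200.95724016 220.37768478] 466
side (511.2897644042969, 199.30178833007812) 25.812477111816406 [511.9955531  199.06704299 219.76322032] 389
```

View pics/end.png

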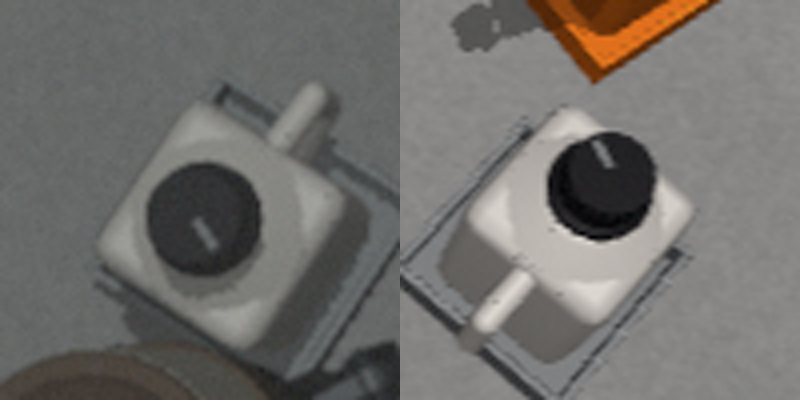

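View pics/w2.png

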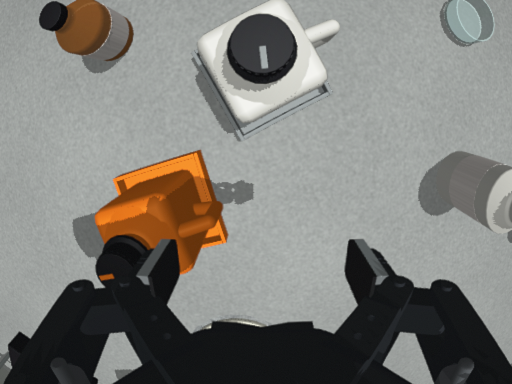

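The bar in the top view has turned from about -128° to -57°, roughly 70° anticlockwise. The cap's top is back at 220 mm, and the bottle is still standing.

```bash
python3 -c "
from cell import *
print(hand_in())"
```

```text
the job is handed in; nothing more can be done
None
```

The white jug's cap was pushed fully down, turned about 70° anticlockwise to its stop and released; it sprang back up to 220 mm, the round bottle was left untouched, and the job is handed in.

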